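# Shut the marked air valve under the sliding cover

## Task

The air line in the workbench's valve box has to be shut off. Push the plywood cover along its rails, without lifting it, until it is clear of the opening, then push the valve handle that is marked by a round disc at its end a quarter turn clockwise until it is fully shut, square across its pipe. Leave the other valve open, leave the cover slid aside, and do not disturb the jar, the sanding block or the screwdriver.

Things in the scene. Friction and masses are not known exactly. Their poses are not given: they have to be found in the camera images.
- valve_box: Grey steel box fixed to the bench, 274 (x) x 430 (y) x 78 mm high; origin: centre of its underside. The cover opens along its +y. Its -y half is an open pit (x -115..115, y -205..-5, floor at 6 mm) with two valves; its +y half is a closed deck 66 mm high where the cover ends. Side rails (inner faces x = +-127) and end walls (inner faces y = +-205), 78 mm high, guide and stop the cover.
- opening (a point): Centre of the pit's mouth, 66 mm above the bench; fixed to the box at x 0, y -105 mm of its frame.
- cover: Loose flat plywood cover, 250 (x) x 206 (y) x 9 mm, 0.28 to 0.56 kg, lying at 66 mm height in the rails over the pit, 2 mm play each side; axes as the box's; origin: centre of its underside. In the box's frame it starts at about y = -101 to -83 mm; fully open, at the end wall, it is at +102 mm. It slides with a few newtons.
- batten (a point): Middle of the dark wooden batten on top of the cover, made to be pushed: 120 mm long (x), 20 mm thick (y), 24 mm high (75 to 99 mm above the bench). This point is at half its height, 87 mm above the bench, over the cover's centre.
- disc_valve (a joint): Angle of the marked handle: 0 = open (along its pipe, pointing along the box's +y), 1.571 rad = shut, at its stop (across its pipe, pointing along the box's +x). Grows clockwise seen from above, starts at 0 to 0.25, is stiff (about 0.18 N m, 3 to 4 N at the disc) and stays where it is left.
- disc_valve_pivot (a point): On the vertical turning axis of the marked handle, 50 mm above the bench (half-way up the handle). It lies at y -155 mm in the box's frame and at x -60 or +35 mm; the marked and the plain valve may have changed places.
- disc_valve_end (a point): Centre of the round disc at the end of the marked handle, 54 mm from its pivot, 50 mm above the bench. The handle is a steel bar 14 mm wide reaching 66 mm from the pivot, 44 to 56 mm above the bench; the disc is 30 mm in diameter and as thick as the bar. The copper pipe below it has its top at 35 mm (valve body 40 mm).
- bar_valve (a joint): Angle of the other handle, which is to stay open: same sense and range as the marked one, starts at 0 to 0.15.
- bar_valve_end (a point): On the other, plain handle, 54 mm from its pivot, 50 mm above the bench: the same steel bar 14 mm wide and 66 mm long, without a disc.
- wax_jar: Amber glass jar with a steel lid, 64 mm in diameter, 75 mm high, loose on the bench beyond the box; origin at the centre of its underside. Not to be disturbed.
- sanding_block: Wooden sanding block with a cork sole, 62 by 105 by 36 mm, loose on the bench past the pit end of the box; origin at the centre of its underside. Not to be disturbed.
- screwdriver: Screwdriver lying loose on the bench past the deck end of the box. Not to be disturbed.

How it is judged:
By the outcome, as a careful person would: the job done as asked, in the order asked, and still so for the second after the job is handed in, with the robot touching nothing.
It also fails if it takes over 56 s, if anything falls off the work surface, if the arm or the gripper's body presses on something with over 40 N, if the wrist force passes 120 N, or if a joint passes its speed limit or range.

## Robot

A 7-joint arm with a two-finger parallel gripper is mounted at the origin on the work surface. World frame = base frame: x ahead of the robot, y to its left, z up, the work surface at z = 0. Lengths are in m, angles in rad, forces in N, time in s.
With the tool pointing down it reaches from about 0.425 to 1.025 m from the base axis. Payload 9.4 kg.
Tool frame: the origin (TCP) lies at the very end of the fingers, on their centre line; the grasp point (between the pads) lies 19 mm behind it (pinch_z is the distance from the TCP to the grasp point, in m); z points along the fingers, x is the direction in which the jaws open and shut, and the axes are right-handed (so a half turn about z gives the same grasp; the last joint's range is limited). The gripper opens to 93 mm and grips with 3 to 60 N. Pads are 15 mm wide; open, the fingers measure 128 mm over their backs; the gripper's body (75 mm by 188 mm) begins 65 mm behind the grasp point.
Start: joints at [-1.393, 0.599, -0.003, 1.599, 0.002, 0.943, -0.08], TCP at [0.183, 0.702, 0.219] pointing down, gripper open.
Joint ranges: [-2.57, 2.57], [-0.35, 1.97], [-1.29, 1.29], [0.11, 2.56], [-1.05, 4.19], [0.11, 1.86], [-2.63, 2.63]. Speed limits (rad/s): [2.22, 2.22, 3.01, 3.01, 3.14, 3.14, 3.14].

## Interface

Orientations are given as a unit quaternion [x, y, z, w].
In Python, from workcell import * gives the robot as it stands.
- The arm moves only by the shell command python3 -m pendant 'ROWS'. ROWS is JSON, a list of rows, each a list of 7 numbers: the shift along the tool's x, y, z in cm, then the turn, a rotation vector about the tool's x, y, z in degrees, then the opening, from 0 (shut) to 1 (fully open). In form: [[dx, dy, dz, wx, wy, wz, grip], ...]. A call has 1 to 8 rows; each row is the pose to reach, as a shift and turn from the pose commanded when the call began, along the tool's axes at that moment; what a row does not reach only later rows make up. A row lasts 1/10 s, in which the tool goes at most 50 mm and 8.59 degrees, less where a joint would pass 70% of its speed; a pose out of reach is approached as far as the arm can. A call with a gripper value outside its range is refused whole. The fingers move at their own pace and stop on an object; the grip force is fixed at half the most. Time passes only in rows, so rows that repeat a pose let the fingers close. It gives the time, the measured TCP pose, the force and the opening at its end, in the units of the state.
- get_state(): the state, without advancing time (a new reading comes with each control period).
- capture(name): name is "scene" or "side" or "wrist"; returns a dict with "color" (384x512x3 uint8, red, green, blue), "z_map" (384x512 float32, m along the optical axis (not along the pixel's ray), 0 where there is no reading), "camera_matrix" (3x3 intrinsics, pixels), "world_from_camera" (4x4, takes a point from camera to world coordinates); the wrist camera has in their place "T_tool_cam" (4x4, takes a point from camera to tool coordinates, whose origin is the TCP and whose axes are the tool frame's). Camera axes: x right, y down, z forward; pixel columns grow to the right and rows downward; lengths in m; the calibration is good to about 2 mm. A picture is of the moment at which its call begins: read the wrist's pose just before it.
- hand_in(): hands the job in, once; it reports no verdict.
Trained networks look in a picture, given as the dict that the camera call returned (one of the last four; its "shot" number tells which), for a name from the list of things; names that differ only in an ending like _2 or _b are one class to them, and where a whole thing is asked for, a point or a joint stands for the part that bears it (a point fixed in the world has none). Each returns a list of dicts, best first, with "confidence" (0 to 1); they miss things now and then, are a little off and sometimes report something else, mostly with a low value. They report only what shows in the picture. A call takes as long as a camera call.
- cut_out(label, picture): "pixels" (384x512 bool, what is visible of it).
- tip_of(label, picture): "point" ([x, y, z] in m, in the coordinates of the camera as it stood for that picture, good to about 4 mm: a listed point, or the origin of a listed thing).
The state is a dict: "time": time; "joint_positions": joint angles; "qvel": joint speeds; "effort": joint torques, N m; "tcp_pos": TCP position; "ee_rot": TCP orientation; "wrist_force": force on the tool from outside, world axes, zero at the start; "wrist_torque": the same for the moment, N m; "gripper_width": opening from 0.0 (shut) to 1.0 (fully open).
Only numpy, scipy, OpenCV 4.12 (cv2) and the standard library are available. Lean on these libraries where they do the work, as an engineer would, in place of code of your own. Each camera call takes 0.05 s, during which the arm holds its last target.

## Working session

There is one attempt and no reset: what is moved stays moved. The work goes in short steps, Python scripts to look and compute and a shell command to move; the robot and the scene stay as the last step left them, time stands still between calls to the robot, and variables do not carry over. Pictures are saved under pics/ and viewed, and the job is handed in when it is done.

```bash
ls; mkdir -p pics; cat > h.py <<'E'
from workcell import *
import numpy as np, cv2
from scipy.spatial.transform import Rotation as R
def shot(n,f):
    s=get_state(); p=capture(n); cv2.imwrite('pics/'+f,p['color'][:,:,::-1])
    if n=='wrist':
        T=np.eye(4);T[:3,:3]=R.from_quat(s['ee_rot']).as_matrix();T[:3,3]=s['tcp_pos'];W=T@p['T_tool_cam']
    else: W=p['world_from_camera']
    return p,np.array(W)
def w(W,pt): return (W@np.append(pt,1))[:3]
def cloud(p,W):
    K=np.array(p['camera_matrix']);z=p['z_map'];v,u=np.indices(z.shape)
    c=np.stack([(u-K[0,2])/K[0,0]*z,(v-K[1,2])/K[1,1]*z,z],-1)
    return c@W[:3,:3].T+W[:3,3]
E
python3 - <<'E'
from h import *
s=get_state();print({k:np.round(v,3) for k,v in s.items()})
print(R.from_quat(s['ee_rot']).as_matrix().round(3))
for n in ['scene','side']:
    p,W=shot(n,n+'1.png')
    for l in ['valve_box','opening','cover','batten','wax_jar','sanding_block','screwdriver']:
        try:
            r=tip_of(l,p)
            for q in r[:2]: print(n,l,round(q['confidence'],2),w(W,q['point']).round(3))
        except Exception as e: print(l,e)
E
```

```text
pics
{'time': np.float64(0.0), 'joint_positions': array([-1.393,  0.6  , -0.003,  1.6  ,  0.002,  0.943, -0.08 ]), 'qvel': array([-0.   , -0.002,  0.001, -0.001, -0.   , -0.001,  0.   ]), 'effort': array([-0.0000e+00, -7.6506e+01,  1.4980e+00, -2.5233e+01, -5.2000e-02,
        1.7000e-02,  0.0000e+00]), 'tcp_pos': array([0.183, 0.701, 0.218]), 'ee_rot': array([ 0.791,  0.612, -0.001,  0.001]), 'wrist_force': array([-0.43 , -1.226, -0.21 ]), 'wrist_torque': array([ 0.   , -0.003, -0.004]), 'gripper_width': np.float64(1.001)}
[[ 0.252  0.968 -0.   ]
 [ 0.968 -0.252 -0.002]
 [-0.002  0.    -1.   ]]
scene valve_box 0.65 [0.49  0.393 0.001]
scene valve_box 0.39 [ 0.481 -0.014  0.064]
scene cover 0.94 [ 0.485 -0.017  0.067]
scene batten 0.67 [ 0.482 -0.014  0.084]
scene wax_jar 0.81 [ 0.68   0.086 -0.   ]
scene sanding_block 0.8 [ 0.481 -0.242 -0.   ]
scene screwdriver 0.46 [0.493 0.392 0.   ]
side valve_box 0.96 [ 0.485  0.07  -0.003]
side cover 0.74 [ 0.484 -0.016  0.067]
side cover 0.38 [0.484 0.069 0.001]
side batten 0.73 [ 0.482 -0.016  0.088]
side batten 0.21 [0.674 0.084 0.003]
side wax_jar 0.75 [0.676 0.082 0.004]
side sanding_block 0.93 [ 0.475 -0.247  0.   ]
side screwdriver 0.93 [ 0.49   0.397 -0.002]
side screwdriver 0.74 [0.676 0.081 0.004]
```

View pics/scene1.png

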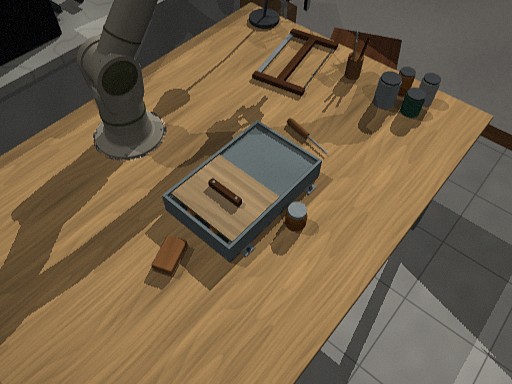

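View pics/side1.png

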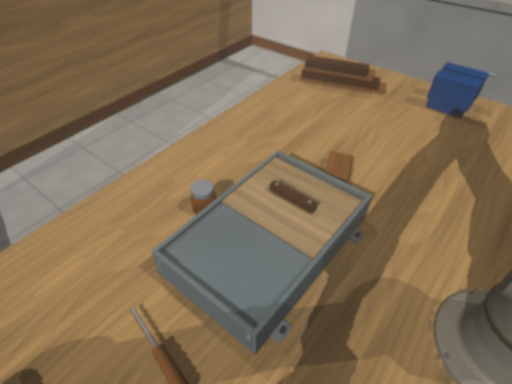

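```bash
python3 - <<'E'
from h import *
for n in ['scene','side']:
    p,W=shot(n,n+'2.png'); C=cloud(p,W)
    for l in ['cover','batten','valve_box']:
        r=cut_out(l,p)
        if not r: continue
        m=r[0]['pixels']&(p['z_map']>0); P=C[m]
        z={'cover':(.07,.08),'batten':(.094,.104),'valve_box':(.06,.084)}[l]
        P=P[(P[:,2]>z[0])&(P[:,2]<z[1])]
        q=cv2.minAreaRect((P[:,:2]*1000).astype(np.float32))
        print(n,l,r[0]['confidence'],len(P),np.round(q[0],1),np.round(q[1],1),round(q[2],2),P[:,2].mean().round(4), P.min(0).round(3),P.max(0).round(3))
E
```

```text
scene cover 0.95 3991 [484.8 -16.6] [208.5 250.8] 88.66 0.0734 [ 0.359 -0.121  0.07 ] [0.612 0.089 0.08 ]
scene batten 0.62 220 [484.9 -16.9] [ 22.8 121.3] 88.56 0.097 [ 0.424 -0.028  0.094] [ 0.545 -0.005  0.104]
scene valve_box 0.84 5118 [485.   70.5] [432.2 278.5] 89.05 0.0674 [ 0.344 -0.147  0.06 ] [0.627 0.289 0.084]
side cover 0.81 6607 [479.  -15.4] [209.1 257.5] 88.99 0.0745 [ 0.351 -0.12   0.07 ] [0.609 0.091 0.08 ]
side batten 0.79 376 [478.8 -14.8] [ 22.1 118.7] 89.85 0.098 [ 0.419 -0.026  0.094] [ 0.538 -0.004  0.101]
side valve_box 0.71 13557 [480.7  71.8] [431.5 275.4] 88.98 0.0681 [ 0.34  -0.144  0.06 ] [0.622 0.289 0.081]
```

The box reads as centred near (0.483, 0.071) with yaw about −1°. The cover is at box y ≈ −87 mm, and both cameras agree. In the scene picture the batten is at about px (225,192), with the jar at (296,216). I'll go over to the −y side of the batten, following an arc.

```bash
cat >> h.py <<'E'
def go(x,y,z,yaw):
    s=get_state();M=R.from_quat(s['ee_rot']).as_matrix()
    B=np.array([0.483,0.071,0]);
    a=np.radians(yaw);T=np.array([[np.cos(a),np.sin(a),0],[np.sin(a),-np.cos(a),0],[0,0,-1]])
    print('shift cm',(M.T@(np.array([x,y,z])-s['tcp_pos'])*100).round(2),'rot',np.degrees(R.from_matrix(M.T@T).as_rotvec()).round(2))
def box(p,yaw=-1.05,B=(0.483,0.071)):
    a=np.radians(yaw);return np.array([B[0]+p[0]*np.cos(a)-p[1]*np.sin(a),B[1]+p[0]*np.sin(a)+p[1]*np.cos(a)])
E
python3 -c "
from h import *
go(.48,.35,.22,40)
b=box([0,-.087-.045]);print(b);b=box([0,.102]);print(b)"
```

```text
shift cm [-26.53  37.63  -0.14] rot [ 0.  -0.  35.4]
[ 0.48058111 -0.06097784]
[0.48486914 0.17298287]
```

```bash
python3 -m pendant '[[-2.5,4,0,0,0,4,0.6],[-5,8,0,0,0,10,0.6],[-8,12,0,0,0,16,0.6],[-11,16,0,0,0,22,0.6],[-14,20,0,0,0,27,0.6],[-17,24,0,0,0,31,0.6],[-19,27.5,0,0,0,34,0.6],[-20.5,29.5,0,0,0,35.4,0.6]]'
python3 -c "
from h import *
go(.4806,-.062,.19,-1.05)"
```

```text
time: 2.0
tcp_pos: [0.4193, 0.426, 0.2191]
ee_rot: [0.941, 0.339, 0.001, 0.0]
wrist_force: [0.4, 1.1, 0.2]
gripper_width: 0.598
shift cm [-26.44  41.47   2.93] rot [ 4.000e-02 -7.000e-02  4.073e+01]
```

```bash
python3 -m pendant '[[-2,4.5,0,0,0,4,0.6],[-4.5,9,0,0,0,10,0.6],[-7.5,13,0,0,0,16,0.6],[-10.5,17,0,0,0,22,0.6],[-13.5,21,0,0,0,28,0.6],[-16.5,25,0,0,0,33,0.6],[-19.5,29.5,0,0,0,38,0.6],[-22,34,0,0,0,40.7,0.6]]'
python3 -c "
from h import *
go(.4806,-.062,.19,-1.05)"
```

```text
time: 2.8
tcp_pos: [0.465, 0.0321, 0.219]
ee_rot: [1.0, -0.007, 0.0, -0.0]
wrist_force: [0.3, 0.2, 0.1]
gripper_width: 0.598
shift cm [1.7  9.39 2.9 ] rot [-0.03 -0.04  0.19]
```

```bash
python3 -m pendant '[[0.8,4.5,1,0,0,0.2,0.6],[1.7,9,2.5,0,0,0.2,0.6],[1.7,9.4,2.9,0,0,0.2,0.6],[1.7,9.4,2.9,0,0,0.2,0.6]]'
python3 - <<'E'
from h import *
p,W=shot('wrist','w1.png')
for l in ['cover','batten']:
    for q in tip_of(l,p)[:2]: print(l,round(q['confidence'],2),w(W,q['point']).round(3))
C=cloud(p,W);m=(C[...,2]>.093)&(C[...,2]<.105)&(p['z_map']>0)&(C[...,1]>-.05)
q=cv2.minAreaRect((C[m][:,:2]*1000).astype(np.float32));print(q,m.sum())
go(*box([0,-.087-.045]),.083,-1.05)
E
```

```text
time: 3.2
tcp_pos: [0.4808, -0.0616, 0.1892]
ee_rot: [1.0, -0.01, -0.001, 0.0]
wrist_force: [-0.6, 0.5, 0.6]
gripper_width: 0.595
cover 0.69 [ 0.481 -0.015  0.068]
((481.19091796875, -15.72382640838623), (20.366907119750977, 120.00817108154297), 89.0138931274414) 4430
shift cm [-0.06  0.23 10.69] rot [-0.04 -0.01  0.27]
```

View pics/w1.png

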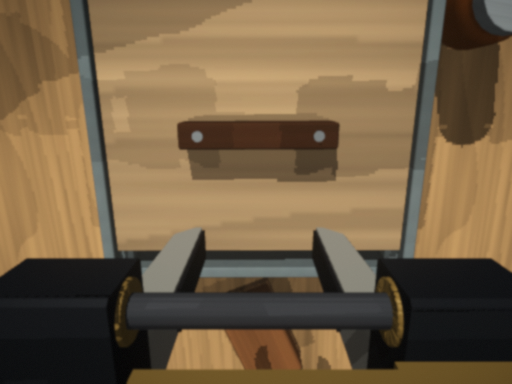

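The wrist view shows the batten at px (178–338, 120–150), with the fingers centred in front of it. Next I descend and then push slowly.

```bash
python3 -m pendant '[[0,0,3,0,0,0,0.6],[0,0,6,0,0,0,0.6],[0,0,8.5,0,0,0,0.6],[0,0,10,0,0,0,0.6],[0,0,10.5,0,0,0,0.6],[0,0,10.5,0,0,0,0.6]]'; python3 -c "
from h import *
s=get_state();print(s['tcp_pos'],s['wrist_force'])
go(*box([0,.102-.0175]),.084,-1.05)"
```

```text
time: 3.95
tcp_pos: [0.4812, -0.0591, 0.0846]
ee_rot: [1.0, -0.007, -0.0, -0.0]
wrist_force: [-0.1, -0.3, 0.4]
gripper_width: 0.602
[ 0.48117889 -0.05910522  0.08455876] [-0.10465309 -0.32186342  0.37345034]
shift cm [  0.04 -21.46   0.06] rot [-0.02  0.04  0.27]
```

```bash
python3 -m pendant '[[0,-1,0,0,0,0.3,0.6],[0,-2,0,0,0,0.3,0.6],[0,-2.7,0,0,0,0.3,0.6],[0,-3.4,0,0,0,0.3,0.6],[0,-4.1,0,0,0,0.3,0.6],[0,-4.8,0,0,0,0.3,0.6],[0,-5.5,0,0,0,0.3,0.6],[0,-6.2,0,0,0,0.3,0.6]]'
python3 -m pendant '[[0,-0.7,0,0,0,0,0.6],[0,-1.4,0,0,0,0,0.6],[0,-2.1,0,0,0,0,0.6],[0,-2.8,0,0,0,0,0.6],[0,-3.5,0,0,0,0,0.6],[0,-4.2,0,0,0,0,0.6],[0,-4.9,0,0,0,0,0.6],[0,-5.6,0,0,0,0,0.6]]'
python3 -c "
from h import *
go(*box([0,.102-.0175]),.084,-1.05)"
```

```text
time: 4.75
tcp_pos: [0.4821, 0.0021, 0.0846]
ee_rot: [1.0, -0.011, -0.0, 0.0]
wrist_force: [-0.1, -3.3, 1.4]
gripper_width: 0.6
time: 5.55
tcp_pos: [0.4833, 0.0583, 0.0846]
ee_rot: [1.0, -0.01, -0.0, 0.0]
wrist_force: [-0.2, -2.5, 1.4]
gripper_width: 0.601
shift cm [-0.07 -9.72  0.06] rot [ 0.    0.   -0.15]
```

```bash
python3 -m pendant '[[0,-0.8,0,0,0,0,0.6],[0,-1.6,0,0,0,0,0.6],[0,-2.4,0,0,0,0,0.6],[0,-3.2,0,0,0,0,0.6],[0,-4.0,0,0,0,0,0.6],[0,-4.8,0,0,0,0,0.6],[0,-5.6,0,0,0,0,0.6],[0,-6.4,0,0,0,0,0.6]]'
python3 -m pendant '[[0,-0.8,0,0,0,0,0.6],[0,-1.4,0,0,0,0,0.6],[0,-1.8,0,0,0,0,0.6],[0,-2.1,0,0,0,0,0.6],[0,-2.4,0,0,0,0,0.6],[0,-2.6,0,0,0,0,0.6],[0,-2.8,0,0,0,0,0.6]]'
python3 -c "
from h import *
go(*box([0,.102-.0175]),.084,-1.05)"
```

```text
time: 6.35
tcp_pos: [0.4846, 0.1223, 0.0846]
ee_rot: [1.0, -0.01, -0.0, 0.0]
wrist_force: [-0.2, -2.3, 0.8]
gripper_width: 0.597
time: 7.05
tcp_pos: [0.4852, 0.1497, 0.0846]
ee_rot: [1.0, -0.011, -0.0, 0.0]
wrist_force: [0.6, -1.8, 0.5]
gripper_width: 0.601
shift cm [-0.08 -0.58  0.06] rot [ 0.    0.   -0.16]
```

Close to the end wall now, so I'll take small steps and watch for the force to rise.

```bash
python3 -m pendant '[[0,-0.1,0,0,0,0,0.6],[0,-0.2,0,0,0,0,0.6],[0,-0.3,0,0,0,0,0.6]]'|egrep 'pos|force'
python3 -m pendant '[[0,-0.1,0,0,0,0,0.6],[0,-0.15,0,0,0,0,0.6],[0,-0.2,0,0,0,0,0.6]]'|egrep 'pos|force'
python3 - <<'E'
from h import *
for n in ['scene','side']:
    p,W=shot(n,n+'3.png'); C=cloud(p,W)
    for q in tip_of('cover',p)[:1]: print(n,q['confidence'],w(W,q['point']).round(3))
    r=cut_out('cover',p)
    if r:
        P=C[r[0]['pixels']&(p['z_map']>0)];P=P[(P[:,2]>.07)&(P[:,2]<.08)];print(P.min(0),P.max(0))
E
```

```text
tcp_pos: [0.4853, 0.1527, 0.0846]
wrist_force: [-0.6, -1.2, -0.5]
tcp_pos: [0.4855, 0.1542, 0.0846]
wrist_force: [1.4, -4.2, -1.8]
scene 0.61 [0.488 0.173 0.068]
[0.35873537 0.06507731 0.07000264] [0.61434976 0.27622703 0.07996562]
side 0.83 [0.488 0.174 0.067]
[0.35363865 0.07058923 0.07002513] [0.61140206 0.28034767 0.07998241]
```

View pics/side3.png

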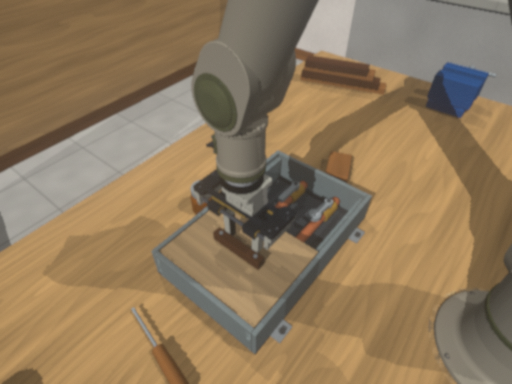

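The cover is at y ≈ 0.173–0.174 against an expected 0.173, and in the side view the pit at px (310,200) is uncovered. One firmer nudge will seat it against the end wall, then I'll back off and lift.

```bash
python3 -m pendant '[[0,-0.1,0,0,0,0,0.6],[0,-0.2,0,0,0,0,0.6]]'|egrep 'pos|force'
python3 -m pendant '[[0,0.5,0,0,0,0,0.6],[0,2,0,0,0,0,0.6],[0,2.5,-2,0,0,0,0.6],[0,4,-6,0,0,0,0.6],[0,8,-10,0,0,0,0.3],[0,12,-14,0,0,0,0],[0,15,-15,0,0,0,0],[0,15,-15,0,0,0,0]]'
python3 - <<'E'
from h import *
p,W=shot('wrist','w4.png')
for l in ['disc_valve_pivot','disc_valve_end','bar_valve_end','opening']:
    for q in tip_of(l,p)[:3]: print(l,round(q['confidence'],2),w(W,q['point']).round(3))
E
```

```text
tcp_pos: [0.4856, 0.1545, 0.0847]
wrist_force: [2.7, -14.8, 0.8]
time: 8.95
tcp_pos: [0.4831, 0.0028, 0.2377]
ee_rot: [1.0, -0.013, 0.003, -0.001]
wrist_force: [0.7, -0.6, -0.9]
gripper_width: 0.303
disc_valve_pivot 0.63 [ 0.418 -0.08   0.051]
disc_valve_end 0.76 [ 0.424 -0.026  0.055]
disc_valve_end 0.17 [ 0.676  0.084 -0.001]
bar_valve_end 0.77 [ 0.512 -0.027  0.052]
opening 0.8 [ 0.477 -0.036  0.066]
```

View pics/w4.png

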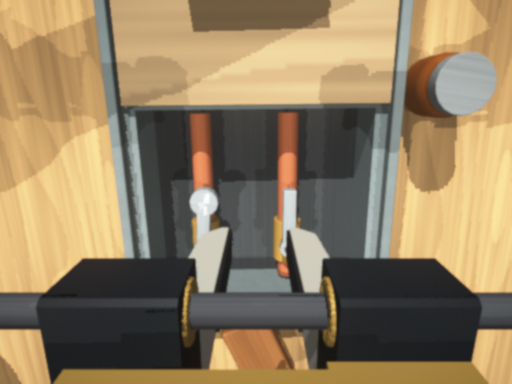

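The push registered 14.8 N, so the cover is at its stop. The wrist view shows the disc handle on the left, with the disc at px (204,202), and the plain handle on the right at (289,205). The marked valve is therefore the one at box x = −60. Its −x side is inside the arm's minimum reach, so I plan to straddle the disc with the fingers partly open and let the trailing finger push. First I'll measure more precisely.

```bash
python3 - <<'E'
from h import *
p,W=shot('wrist','w5.png');C=cloud(p,W);ok=p['z_map']>0
for l in ['disc_valve','bar_valve','disc_valve_end']:
    for r in cut_out(l,p)[:1]:
        P=C[r['pixels']&ok];P=P[(P[:,2]>.05)&(P[:,2]<.062)];print(l,r['confidence'],len(P),P.min(0).round(4),P.max(0).round(4))
        for y in np.arange(-.09,0,.006):
            Q=P[(P[:,1]>=y)&(P[:,1]<y+.006)]
            if len(Q)>3: print(round(y+.003,3),Q[:,0].min().round(4),Q[:,0].max().round(4),Q[:,2].mean().round(3))
# pit walls / rails from heights
b=box([-.06,-.155]);print('pivot',b)
m=ok&(C[...,2]>.074)&(C[...,2]<.084);P=C[m];print(P.min(0),P.max(0))
for y in (-.1,-.05,0,.05):
    Q=P[abs(P[:,1]-y)<.004];x=np.sort(Q[:,0]);x=x[(x>.32)&(x<.65)];print(y,x[x<.45].min() if (x<.45).any() else 0,x[x<.45].max() if (x<.45).any() else 0,x[x>.5].min() if (x>.5).any() else 0,x.max() if len(x) else 0)
go(b[0]+.004,b[1]+.05,.11,-6)
E
```

```text
disc_valve 0.83 1165 [ 0.4107 -0.0849  0.0501] [ 0.4401 -0.0142  0.0616]
-0.087 0.4107 0.4285 0.058
-0.081 0.4111 0.4304 0.059
-0.075 0.4123 0.4292 0.057
-0.069 0.4148 0.4288 0.056
-0.063 0.4154 0.429 0.057
-0.057 0.4154 0.4299 0.057
-0.051 0.4172 0.4304 0.057
-0.045 0.4175 0.4309 0.056
-0.039 0.4129 0.4371 0.057
-0.033 0.411 0.4401 0.057
-0.027 0.4115 0.4399 0.057
-0.021 0.4127 0.4389 0.056
-0.015 0.4158 0.435 0.055
bar_valve 0.87 506 [ 0.509  -0.0615  0.0501] [ 0.5231 -0.0177  0.0589]
-0.057 0.509 0.5219 0.057
-0.051 0.509 0.5219 0.057
-0.045 0.509 0.5231 0.056
-0.039 0.509 0.5228 0.056
-0.033 0.5091 0.5228 0.056
-0.027 0.5092 0.5227 0.056
-0.021 0.5094 0.5227 0.056
disc_valve_end 0.65 1143 [ 0.411  -0.084   0.0501] [ 0.4401 -0.0142  0.0616]
-0.081 0.4122 0.43 0.058
-0.075 0.4126 0.4292 0.057
-0.069 0.4148 0.4288 0.056
-0.063 0.4154 0.4294 0.057
-0.057 0.4154 0.4299 0.057
-0.051 0.4172 0.4304 0.057
-0.045 0.4175 0.4309 0.056
-0.039 0.4138 0.4371 0.057
-0.033 0.411 0.4401 0.057
-0.027 0.4115 0.4399 0.057
-0.021 0.4127 0.4389 0.056
-0.015 0.4158 0.435 0.055
pivot [ 0.42016971 -0.08287448]
[ 0.34351674 -0.07938545  0.074     ] [0.70408933 0.16400691 0.08102662]
-0.1 0 0 0 0
-0.05 0.344002606438644 0.3541406265251079 0.6074545098347388 0.6175582550945565
0 0.34482223538447765 0.3549437341914118 0.607962960858049 0.6182223013034713
0.05 0.3454583807927748 0.35574480473438386 0.6087815380573062 0.6189700704917485
shift cm [-5.69  4.14 12.41] rot [0.02 0.07 4.88]
```

The disc centre is (0.4256, −0.029) and the pivot (0.4205, −0.083). They are 54 mm apart, as they should be, and the handle is about 4.4° from open. Moving above the disc with the gripper about 38 mm open.

```bash
python3 -m pendant '[[-1,1,2,0,0,1,0.41],[-2.5,2,5,0,0,3,0.41],[-4,3,8,0,0,4.5,0.41],[-5.2,3.6,10.5,0,0,4.5,0.41],[-5.6,3.6,11.5,0,0,4.5,0.41],[-5.6,3.6,12,0,0,4.5,0.41],[-5.6,3.6,12,0,0,4.5,0.41]]'
python3 - <<'E'
from h import *
p,W=shot('wrist','w6.png')
print(get_state()['joint_positions'].round(2))
go(.426,-.031,.046,-5.4)
E
```

```text
time: 10.1
tcp_pos: [0.4257, -0.028, 0.1142]
ee_rot: [0.999, -0.05, -0.0, 0.0]
wrist_force: [0.1, 0.4, -0.5]
gripper_width: 0.408
[-0.33  0.46  0.36  2.38 -0.45  0.37  0.33]
shift cm [0.02 0.3  6.86] rot [ 0.   -0.01 -0.28]
```

View pics/w6.png

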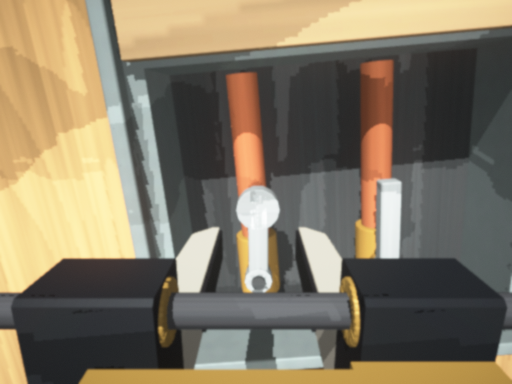

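The disc at px (258,207) is laterally centred between the fingertips at x ≈ 215 and 303. Descending.

```bash
python3 -m pendant '[[0,0.3,1,0,0,0,0.41],[0,0.3,2.5,0,0,0,0.41],[0,0.3,4,0,0,0,0.41],[0,0.3,5,0,0,0,0.41],[0,0.3,5.6,0,0,0,0.41],[0,0.3,5.6,0,0,0,0.41]]'
python3 - <<'E'
from h import *
s=get_state();print(s['joint_positions'].round(2),s['wrist_force'])
go(.426,-.031,.045,-5.4)
E
```

```text
time: 10.75
tcp_pos: [0.4252, -0.0312, 0.0581]
ee_rot: [0.999, -0.05, -0.0, -0.0]
wrist_force: [0.3, 0.1, -0.3]
gripper_width: 0.41
[-0.19  0.57  0.19  2.41 -0.55  0.2   0.41] [ 0.30014673  0.0584835  -0.27586907]
shift cm [ 0.07 -0.03  1.31] rot [-0.    0.03 -0.31]
```

```bash
python3 -m pendant '[[0.05,0,0.5,0,0,0,0.41],[0.05,0,0.9,0,0,0,0.41],[0.05,0,1.3,0,0,0,0.41],[0.05,0,1.3,0,0,0,0.41]]'
cat >> h.py <<'E'
def arc(ths,lead,r=.052,z=.045,piv=(.4205,-.083)):
    s=get_state();M=R.from_quat(s['ee_rot']).as_matrix();print(s['joint_positions'].round(2),s['wrist_force'].round(1))
    for t in ths:
        a=np.radians(t);x=piv[0]+r*np.sin(a)+lead*np.cos(a);y=piv[1]+r*np.cos(a)-lead*np.sin(a)
        b=-a;T=np.array([[np.cos(b),np.sin(b),0],[np.sin(b),-np.cos(b),0],[0,0,-1]])
        d=M.T@(np.array([x,y,z])-s['tcp_pos'])*100
        print(t,d.round(2),np.degrees(R.from_matrix(M.T@T).as_rotvec()).round(1))
E
python3 -c "
from h import *
arc([6,9,12,16,20,24,28,32],.004)"
```

```text
time: 11.15
tcp_pos: [0.4256, -0.0312, 0.0453]
ee_rot: [0.999, -0.05, -0.0, -0.0]
wrist_force: [-0.7, -0.0, 0.5]
gripper_width: 0.411
[-0.17  0.6   0.15  2.41 -0.57  0.16  0.42] [-0.7 -0.   0.5]
6 [0.43 0.01 0.03] [-0.   0.   0.3]
9 [0.7  0.04 0.03] [-0.   0.   3.3]
12 [0.97 0.09 0.03] [-0.   0.   6.3]
16 [1.33 0.17 0.03] [-0.   0.  10.3]
20 [1.68 0.27 0.03] [ 0.   0.  14.3]
24 [2.02 0.4  0.03] [ 0.   0.  18.3]
28 [2.35 0.55 0.03] [ 0.   0.  22.3]
32 [2.67 0.73 0.03] [ 0.   0.  26.3]
```

```bash
python3 -m pendant '[[0.4,0,0,0,0,0.3,0.41],[0.7,0,0,0,0,3.3,0.41],[1.0,0.1,0,0,0,6.3,0.41],[1.35,0.2,0,0,0,10.3,0.41],[1.7,0.3,0,0,0,14.3,0.41],[2.0,0.4,0,0,0,18.3,0.41],[2.35,0.55,0,0,0,22.3,0.41],[2.65,0.75,0,0,0,26.3,0.41]]'
python3 -c "
from h import *
arc([32,36,40,44,48,52,56,60],.004)
p,W=shot('wrist','w7.png')"
```

```text
time: 11.95
tcp_pos: [0.451, -0.0409, 0.0457]
ee_rot: [0.961, -0.278, -0.001, -0.0]
wrist_force: [-2.7, 2.4, 0.7]
gripper_width: 0.41
[-0.23  0.62  0.28  2.36 -0.75  0.24  0.17] [-2.7  2.4  0.7]
32 [ 0.04 -0.01  0.07] [-0.   0.1 -0.3]
36 [0.41 0.03 0.07] [-0.   0.1  3.7]
40 [0.76 0.09 0.07] [-0.   0.1  7.7]
44 [1.12 0.18 0.06] [-0.   0.1 11.7]
48 [1.46 0.3  0.06] [-0.   0.1 15.7]
52 [1.8  0.43 0.06] [ 0.   0.1 19.7]
56 [2.13 0.59 0.06] [ 0.   0.1 23.7]
60 [2.44 0.78 0.06] [ 0.   0.1 27.7]
```

View pics/w7.png

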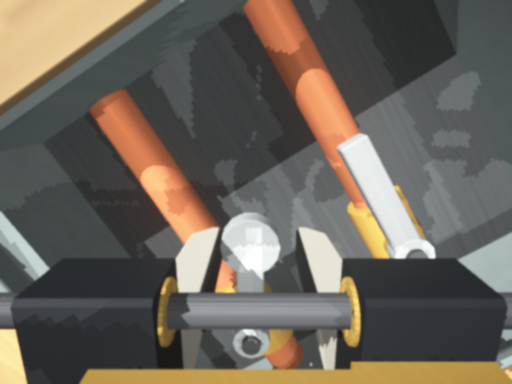

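The trailing finger (left, px 215) is against the disc (250,240), and the handle is turning at about 3.6 N. The plain handle is untouched, so I continue.

```bash
python3 -m pendant '[[0.4,0,0,0,0,3.7,0.41],[0.75,0.1,0,0,0,7.7,0.41],[1.1,0.2,0,0,0,11.7,0.41],[1.45,0.3,0,0,0,15.7,0.41],[1.8,0.45,0,0,0,19.7,0.41],[2.15,0.6,0,0,0,23.7,0.41],[2.45,0.8,0,0,0,27.7,0.41]]'
python3 -c "
from h import *
arc([60,64,68,72,76,80,84,87,90],.004)"
```

```text
time: 12.7
tcp_pos: [0.4676, -0.0606, 0.0456]
ee_rot: [0.867, -0.499, -0.001, -0.0]
wrist_force: [-2.9, 2.0, 0.3]
gripper_width: 0.412
[-0.28  0.65  0.43  2.33 -0.9   0.33 -0.1 ] [-2.9  2.   0.3]
60 [-0.01 -0.    0.06] [0.  0.1 0.1]
64 [0.35 0.04 0.06] [0.  0.1 4.1]
68 [0.71 0.11 0.06] [0.  0.1 8.1]
72 [1.06 0.2  0.06] [ 0.   0.1 12.1]
76 [1.41 0.31 0.06] [ 0.   0.1 16.1]
80 [1.74 0.45 0.06] [ 0.   0.1 20.1]
84 [2.07 0.62 0.06] [ 0.   0.1 24.1]
87 [2.31 0.75 0.06] [ 0.   0.1 27.1]
90 [2.53 0.9  0.06] [ 0.   0.1 30.1]
```

```bash
python3 -m pendant '[[0.35,0,0,0,0,4,0.41],[0.7,0.1,0,0,0,8,0.41],[1.05,0.2,0,0,0,12,0.41],[1.4,0.3,0,0,0,16,0.41],[1.75,0.45,0,0,0,20,0.41],[2.05,0.6,0,0,0,24,0.41],[2.2,0.7,0,0,0,25.5,0.41]]'
python3 - <<'E'
from h import *
arc([85.5,87,89,91,93,95],.004)
p,W=shot('wrist','w8.png')
E
```

```text
time: 13.4
tcp_pos: [0.4731, -0.083, 0.0456]
ee_rot: [0.736, -0.677, -0.0, -0.0]
wrist_force: [-1.2, 3.0, 0.6]
gripper_width: 0.411
[-0.29  0.68  0.52  2.31 -0.99  0.39 -0.4 ] [-1.2  3.   0.6]
85.5 [-0.01  0.04  0.06] [-0.   0.   0.2]
87 [0.12 0.05 0.06] [-0.   0.   1.7]
89 [0.3  0.08 0.06] [-0.   0.   3.7]
91 [0.48 0.11 0.06] [-0.   0.   5.7]
93 [0.66 0.14 0.06] [-0.   0.   7.7]
95 [0.84 0.18 0.06] [-0.   0.   9.7]
```

View pics/w8.png

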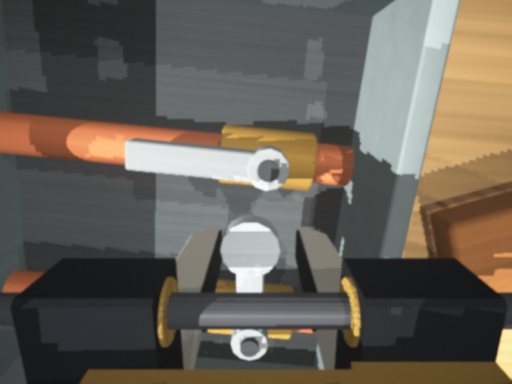

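The handle is near 85° and clear of the plain one at px (190,160). I'll finish in small steps until it meets the stop.

```bash
python3 -m pendant '[[0.2,0.05,0,0,0,2,0.41],[0.35,0.1,0,0,0,4,0.41],[0.5,0.1,0,0,0,5.5,0.41]]'|egrep 'time|pos|force'
python3 -m pendant '[[0.1,0,0,0,0,0,0.41],[0.15,0,0,0,0,0,0.41]]'|egrep 'pos|force'
```

```text
time: 13.75
tcp_pos: [0.4726, -0.0877, 0.0456]
wrist_force: [0.6, 8.2, 0.2]
tcp_pos: [0.4726, -0.0879, 0.0456]
wrist_force: [1.4, 10.7, 1.6]
```

```bash
python3 -m pendant '[[0.1,0,0,0,0,0,0.41],[0.1,0,0,0,0,0,0.41]]'|egrep 'pos|force'
python3 -m pendant '[[-0.3,0,0,0,0,0,0.41],[-0.5,0,0,0,0,0,0.41],[-0.5,0,0,0,0,0,0.41]]'|egrep 'pos|force'
```

```text
tcp_pos: [0.4726, -0.0879, 0.0455]
wrist_force: [1.8, 11.9, 1.1]
tcp_pos: [0.4727, -0.0869, 0.0458]
wrist_force: [-0.1, 0.0, -0.2]
```

```bash
python3 -m pendant '[[-0.25,0,0,0,0,0,0.41],[-0.25,0,-1,0,0,0,0.41],[-0.25,0,-3,0,0,0,0.41],[-0.25,0,-6,0,0,0,0.41],[-0.25,0,-10,0,0,0,0.41],[-0.25,0,-14,0,0,0,0.41],[-0.25,0,-18,0,0,0,0.41],[-0.25,0,-20,0,0,0,0.41]]'
python3 - <<'E'
from h import *
p,W=shot('wrist','w9.png');C=cloud(p,W);ok=p['z_map']>0
for l in ['disc_valve_pivot','disc_valve_end','bar_valve_end','cover']:
    for q in tip_of(l,p)[:2]: print(l,round(q['confidence'],2),w(W,q['point']).round(3))
for l in ['disc_valve','bar_valve']:
    for r in cut_out(l,p)[:1]:
        P=C[r['pixels']&ok];P=P[(P[:,2]>.05)&(P[:,2]<.062)];print(l,r['confidence'],len(P),P.min(0).round(4),P.max(0).round(4))
        P=P[:,:2];ax=0 if l[0]=='d' else 1
        for y in np.arange(P[:,ax].min(),P[:,ax].max(),.006):
            Q=P[(P[:,ax]>=y)&(P[:,ax]<y+.006)]
            if len(Q)>3: print(round(y+.003,3),Q[:,1-ax].min().round(4),Q[:,1-ax].max().round(4))
E
```

```text
time: 15.25
tcp_pos: [0.473, -0.0845, 0.2483]
ee_rot: [-0.702, 0.712, -0.001, 0.001]
wrist_force: [0.0, 0.0, -0.3]
gripper_width: 0.413
disc_valve_pivot 0.57 [ 0.415 -0.084  0.055]
disc_valve_end 0.72 [ 0.474 -0.086  0.056]
bar_valve_end 0.72 [ 0.513 -0.028  0.05 ]
cover 0.71 [0.484 0.174 0.068]
disc_valve 0.87 1197 [ 0.4116 -0.0983  0.0506] [ 0.4887 -0.0695  0.062 ]
0.415 -0.0915 -0.0749
0.421 -0.0927 -0.0738
0.427 -0.0916 -0.0738
0.433 -0.0894 -0.0762
0.439 -0.0895 -0.0763
0.445 -0.0895 -0.0764
0.451 -0.0896 -0.0766
0.457 -0.0896 -0.0767
0.463 -0.0939 -0.0727
0.469 -0.0972 -0.0695
0.475 -0.0983 -0.0696
0.481 -0.0972 -0.0697
0.487 -0.0942 -0.073
bar_valve 0.94 995 [ 0.5052 -0.0932  0.0503] [ 0.5246 -0.019   0.0618]
-0.09 0.506 0.5236
-0.084 0.5052 0.5246
-0.078 0.5064 0.5235
-0.072 0.5094 0.5224
-0.066 0.5094 0.5224
-0.06 0.5095 0.5225
-0.054 0.5095 0.5219
-0.048 0.5096 0.522
-0.042 0.5096 0.522
-0.036 0.5098 0.523
-0.03 0.5109 0.5232
-0.024 0.511 0.5233
-0.018 0.5121 0.5232
```

View pics/w9.png

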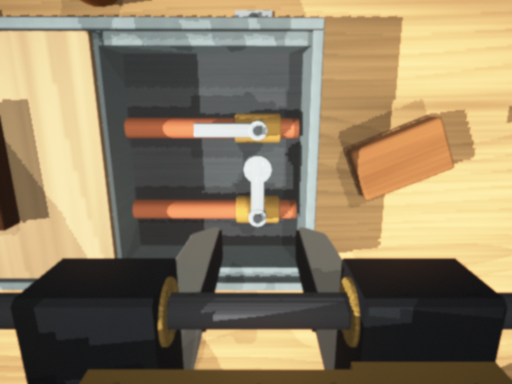

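The handle's edges run 1.1° below world x, which is square to the box given its −1.05° yaw. The disc is at px (257,170) and the plain handle at (225,130) is still along its pipe. One last look at the loose objects before handing in.

```bash
python3 - <<'E'
from h import *
for n in ['scene','side']:
    p,W=shot(n,n+'9.png')
    for l in ['cover','wax_jar','sanding_block','screwdriver']:
        for q in tip_of(l,p)[:1]: print(n,l,round(q['confidence'],2),w(W,q['point']).round(3))
E
```

```text
scene cover 0.88 [0.489 0.173 0.063]
scene wax_jar 0.62 [0.681 0.085 0.001]
scene sanding_block 0.76 [ 0.48  -0.241  0.002]
scene screwdriver 0.67 [0.49  0.39  0.001]
side cover 0.88 [0.488 0.172 0.066]
side wax_jar 0.71 [0.677 0.082 0.001]
```

View pics/side9.png

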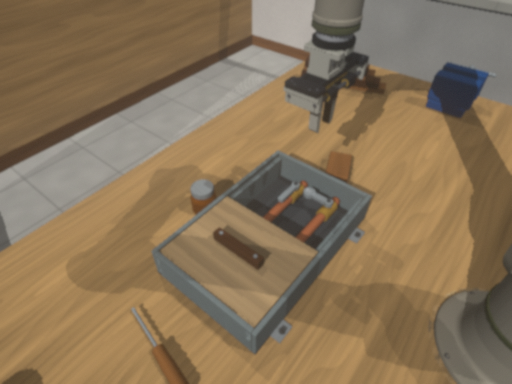

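The side view shows the cover on the deck, the marked handle across its pipe at about px (315,193), and the jar (202,195), sanding block (340,163) and screwdriver (155,345) where they were. The arm is clear.

```bash
python3 -c "
from workcell import *
print(hand_in())"
```

```text
the job is handed in; nothing more can be done
None
```

The air line is shut off and the job is handed in, about 15.5 s into the 56 s allowed. I pushed the cover by its batten until it reached the end wall. Then I turned the disc-marked handle, on the box's −x side, clockwise to its stop with one finger and lifted the arm clear.

What the last checks showed:
- **Cover:** it is at y ≈ 0.173 m, which is the fully open position. The push rose to about 15 N when it met the wall.
- **Marked valve:** the handle is square across its pipe to within the measurement. Its force rose to about 12 N while it stopped moving, so it is at its stop.
- **Other valve:** the plain handle is still open, lined up with its pipe.
- **Jar, sanding block and screwdriver:** they are where they started, within about 2 mm of their first readings in the scene camera.

One check was incomplete. In the last side-camera picture the network did not report the sanding block or the screwdriver, but both are visible there in their original places. No check disagreed with another.

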